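# Unlock the small sample case: safety tab first, then the latch lever

## Robot

A 6-joint arm with a two-finger parallel gripper is mounted at the origin on a cart in front of the work surface, level with it; the furniture and walls round the work are solid. World frame = base frame: x ahead of the robot, y to its left, z up, the work surface at z = 0. Lengths are in m, angles in rad, forces in N, time in s.
With the tool pointing down it reaches from about 0.3 to 0.775 m from the base axis. Payload 14.6 kg.
Tool frame: the origin (TCP) lies midway between the tips of the shut fingers; the grasp point (between the pads) lies 19 mm behind it; y points along the fingers, x is the direction in which the jaws open and shut, and the axes are right-handed (so a half turn about y gives the same grasp; the last joint's range is limited). The gripper opens to 85 mm and grips with 20 to 120 N. Pads are 22 mm wide; open, the fingers measure 114 mm over their backs; the gripper's body (76 mm by 85 mm) begins 54 mm behind the grasp point. The pads swing forward as they close: fully open they stand 13 mm farther back than shut.
Start: joints at [-1.256, 0.3, 1.521, -0, 1.321, -0.067], TCP at [0.205, -0.51, 0.231] pointing down, gripper open.
Joint ranges: [-3.03, 3.03], [-0.79, 2.21], [0.23, 2.52], [-1.04, 4.18], [0, 3.07], [-2.55, 2.55]. Speed limits (rad/s): [2.22, 2.22, 2.57, 3.14, 3.14, 3.14].

## Interface

Orientations are given as a unit quaternion [w, x, y, z].
In Python, from cell import read_state, capture, close_job gives the robot as it stands. The module is installed in compiled form; this text tells all that it offers.
- The arm moves only by the shell command python3 -m pendant 'ROWS' [FORCE]. ROWS is text: rows parted by semicolons, each of 7 numbers parted by spaces: the turn, a rotation vector about the tool's x, y, z in degrees, then the shift along the tool's x, y, z in cm, then the finger opening in cm, from 0 to 8.54. In form: ax ay az x y z hand; .... A call has 1 to 10 rows; each row shifts and turns the commanded pose from where the row before left it, along the tool's axes as they then stand; what a row does not reach is not made up. A row lasts 1/12 s, in which the tool goes at most 41.7 mm and 7.16 degrees, less where a joint would pass 70% of its speed; a pose out of reach is approached as far as the arm can. A call with a gripper value outside its range is refused whole. The fingers move at their own pace and stop on an object; FORCE is the grip in N (left out, the last holds). Time passes only in rows, so rows that do not move let the fingers close. It gives the time, the measured TCP pose, the force and the opening at its end, in the units of the state.
- read_state(): the state, without advancing time (a new reading comes with each control period).
- capture(name): name is "scene" or "top" or "wrist"; returns a dict with "frame" (480x640x3 uint8, blue, green, red), "range_z" (480x640 float32, m along the optical axis (not along the pixel's ray), 0 where there is no reading), "camera_matrix" (3x3 intrinsics, pixels), "R" (3x3) and "t" (3): a world point X has camera coordinates R X + t. Camera axes: x right, y down, z forward; pixel columns grow to the right and rows downward; lengths in m; the calibration is good to about 2 mm. The wrist camera is an equidistant fisheye: a pixel r from the principal point sees the ray r / f radians off the axis. A picture is of the moment at which its call begins.
- close_job(): hands the job in, once; it reports no verdict.
The state is a dict: "time": time; "q": joint angles; "qd": joint speeds; "joint_efforts": joint torques, N m; "eef_pos": TCP position; "ee_rot": TCP orientation; "ft_force": force on the tool from outside, world axes, zero at the start; "moment": the same for the moment, N m; "opening": opening from 0.0 (shut) to 1.0 (fully open).
Only numpy, scipy, OpenCV 4.12 (cv2) and the standard library are available. Lean on these libraries where they do the work, as an engineer would, in place of code of your own. Each camera call takes 0.05 s, during which the arm holds its last target.

## Task

Undo the catch of the smaller of the two grey transport cases: slide its black safety tab sideways away from the latch lever until the bolt is clear of the lever (all the way along its slot), then lift the steel latch lever at its free front end and swing it up until it stands steeply, at least 60 degrees up. Leave the lever standing up and the tab where you slid it.

Things in the scene. Friction and masses are not known exactly. Their poses are not given: they have to be found in the camera images.
- safety_tab (a joint): Slide of the small case's safety tab, m: 0 = locking (its bolt lies over the lever), 0.026 = end of the slot. Moves along +y of tab_grip, away from the lever; the bolt is clear beyond 0.014. Needs about 2 N; stays where left. The small case is grey, 130 deep x 170 wide x 65 mm high, fixed; the larger one beside it, 180 x 260 x 100 mm, has an identical catch.
- latch_lever (a joint): Hinge of the small case's latch lever, rad: 0 = lying down, shut; grows to 1.45 (nearly upright) as its free front end is lifted. It moves no more than 0.06 while the tab's bolt lies over it. About 1.5 N at the free end lifts it; it stays where it is left.
- tab_grip (a point): Black safety tab: upright block 14 (x) x 28 (y) x 34 mm high; the point is on its middle axis, 10 mm below its top, 24 mm above the plate under it. Axes: x from case front to back, y along the slot, unlocking, z up. A flat bolt (top 1.5 mm below the point) leaves it along -y through a guide (17 mm off, 2 mm above the point): pinch the tab across x, where both sides are free.
- lever_grip (a point): Middle of the lever's free front end: steel bar 16 mm wide (y), 12 mm thick, round end of 16 mm, ending 10 mm past the point. Axes turn with it: x along the bar to the hinge axis, 66 mm away; y along that axis; z up when down. Down, it is 21 mm before the case's front face, 77 mm above the bench, free below and beside; from the locked tab 41 mm along -x, 55 mm along -y.

How it is judged:
On the way, in this order (a step that is already met when the one before it is completed fails the run):
1. the safety tab is slid clear of the lever while the lever is still down (value of joint safety_tab above 0.016 m and value of joint latch_lever below 0.2 rad), for 0.1 s.
2. the latch lever is lifted (value of joint latch_lever above 0.96 rad), for 0.1 s.
At the end, for the whole second after the job is handed in: The safety tab is still at least 16 mm along its slot and the latch lever stands at rest, at least 0.96 rad (55 degrees) up (value of joint safety_tab above 0.016 m and value of joint latch_lever above 0.96 rad and velocity of joint latch_lever between -0.1 and 0.1 rad/s); the robot touches nothing.
It also fails if it takes over 38 s, if anything falls off the work surface, if the arm or the gripper's body presses on something with over 40 N, if the wrist force passes 120 N, or if a joint passes its speed limit or range.

## Working session

There is one attempt and no reset: what is moved stays moved. The work goes in short steps, Python scripts to look and compute and a shell command to move; the robot and the scene stay as the last step left them, time stands still between calls to the robot, and variables do not carry over. Pictures are saved under pics/ and viewed, and the job is handed in when it is done.

```bash
mkdir -p pics; ls; python3 - <<'E'
from cell import read_state, capture
import cv2, numpy as np
s=read_state(); print({k:np.round(v,3).tolist() for k,v in s.items()})
for n in ["scene","top"]:
    c=capture(n); cv2.imwrite(f"pics/{n}0.png",c["frame"]); np.savez(f"{n}0.npz",**c)
    print(n,c["camera_matrix"].tolist(),np.round(c["R"],3).tolist(),np.round(c["t"],3).tolist())
E
```

```text
pics
{'time': 0.0, 'q': [-1.256, 0.301, 1.522, -0.0, 1.321, -0.067], 'qd': [-0.001, 0.0, -0.0, 0.001, -0.001, -0.0], 'joint_efforts': [-0.0, -54.35, -36.18, -0.0, 0.004, -0.0], 'eef_pos': [0.205, -0.51, 0.231], 'ee_rot': [0.586, -0.586, 0.396, -0.396], 'ft_force': [0.827, 0.6, -0.411], 'moment': [-0.004, 0.021, -0.029], 'opening': 1.004}
scene [[568.0066302373315, 0.0, 321.47851353651566], [0.0, 568.0066302373315, 239.74529825160616], [0.0, 0.0, 1.0]] [[-0.806, -0.592, -0.012], [-0.275, 0.393, -0.877], [0.524, -0.704, -0.48]] [0.426, 0.277, 0.876]
top [[484.157393785137, 0.0, 327.51375741928763], [0.0, 484.157393785137, 237.5636230705458], [0.0, 0.0, 1.0]] [[0.042, -0.999, -0.003], [-0.978, -0.04, -0.206], [0.206, 0.012, -0.979]] [-0.036, 0.548, 0.98]
```

View pics/scene0.png

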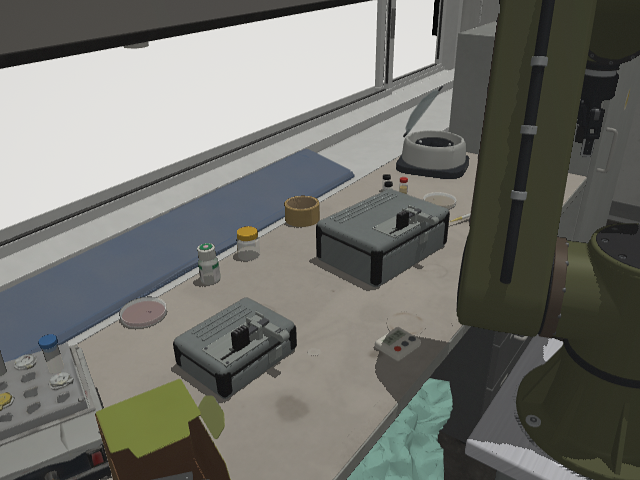

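View pics/top0.png

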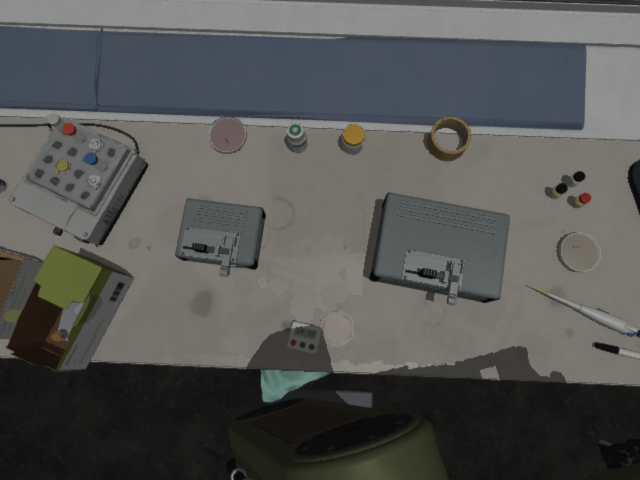

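The small case is on the left of the top view, around (220,235), with its tab near (200,247) and the lever end near (226,270). Next I'll zoom in and compute positions.

```bash
cat > h.py <<'E'
import numpy as np, cv2
def cloud(c):
    K=c["camera_matrix"];z=c["range_z"].astype(float)
    v,u=np.mgrid[0:480,0:640]
    p=np.stack([(u-K[0,2])/K[0,0]*z,(v-K[1,2])/K[1,1]*z,z],-1)
    return (p-c["t"])@c["R"]   # R^T(p-t)
E
python3 - <<'E'
import numpy as np,cv2
from h import *
a=np.load("top0.npz");P=cloud(a)
f=a["frame"][190:285,165:275];cv2.imwrite("pics/topz.png",cv2.resize(f,None,fx=6,fy=6,interpolation=cv2.INTER_NEAREST))
b=np.load("scene0.npz");Q=cloud(b)
f=b["frame"][285:405,165:305];cv2.imwrite("pics/scz.png",cv2.resize(f,None,fx=5,fy=5,interpolation=cv2.INTER_NEAREST))
np.set_printoptions(precision=3,suppress=True)
for n,C,(v0,v1,u0,u1) in (("top",P,(190,285,165,275)),("sc",Q,(285,405,165,305))):
    X=C[v0:v1,u0:u1]
    h=X[...,2]; print(n,np.histogram(h,bins=np.arange(-.01,.13,.005)))
    for nm,lo,hi in(("lid",.055,.07),("mid",.072,.09),("tab",.092,.12)):
        m=(h>lo)&(h<hi);print(nm,m.sum(),X[m].mean(0),X[m].min(0),X[m].max(0))
        if nm=="lid": print(cv2.minAreaRect(X[m][:,:2].astype(np.float32)*1000))
E
```

```text
top (array([ 123, 3465, 1630,   33,   31,   42,   40,   45,  106,   39,   14,
         26,   72,  204, 2225, 1648,   38,   74,  257,  121,   74,   33,
         65,    2,    0,    0,    0,    0]), array([-0.01 , -0.005,  0.   ,  0.005,  0.01 ,  0.015,  0.02 ,  0.025,
        0.03 ,  0.035,  0.04 ,  0.045,  0.05 ,  0.055,  0.06 ,  0.065,
        0.07 ,  0.075,  0.08 ,  0.085,  0.09 ,  0.095,  0.1  ,  0.105,
        0.11 ,  0.115,  0.12 ,  0.125,  0.13 ]))
lid 4077 [0.556 0.219 0.064] [0.481 0.131 0.055] [0.622 0.309 0.07 ]
((553.54541015625, 220.37579345703125), (170.3215789794922, 130.66383361816406), 84.85545349121094)
mid 469 [0.501 0.2   0.083] [0.455 0.177 0.072] [0.541 0.263 0.09 ]
tab 128 [0.51  0.241 0.099] [0.497 0.196 0.092] [0.519 0.263 0.106]
sc (array([   0, 1356, 6992,  155,  265,  233,  293,  286,  311,  402,  259,
        161,  231,  317,  778, 2890,  147,  125,  263,  206,  165,   73,
        103,    5,    0,    0,    0,    0]), array([-0.01 , -0.005,  0.   ,  0.005,  0.01 ,  0.015,  0.02 ,  0.025,
        0.03 ,  0.035,  0.04 ,  0.045,  0.05 ,  0.055,  0.06 ,  0.065,
        0.07 ,  0.075,  0.08 ,  0.085,  0.09 ,  0.095,  0.1  ,  0.105,
        0.11 ,  0.115,  0.12 ,  0.125,  0.13 ]))
lid 3985 [0.548 0.239 0.066] [0.478 0.133 0.055] [0.621 0.313 0.07 ]
((550.0639038085938, 222.34396362304688), (171.69798278808594, 131.6660919189453), 85.07502746582031)
mid 637 [0.495 0.214 0.082] [0.453 0.179 0.072] [0.541 0.293 0.09 ]
tab 253 [0.506 0.242 0.098] [0.494 0.193 0.092] [0.517 0.265 0.107]
```

View pics/topz.png

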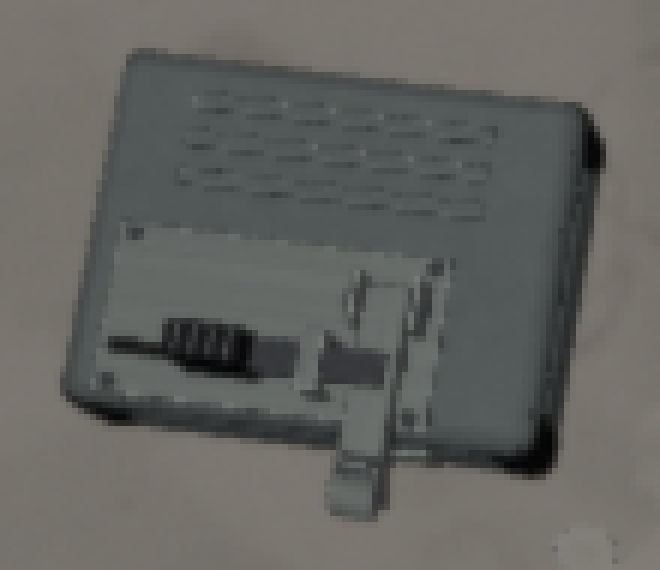

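View pics/scz.png

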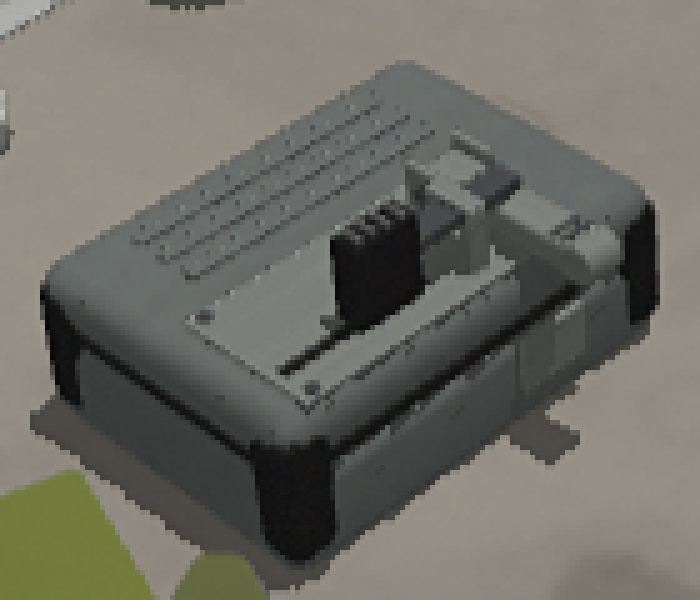

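```bash
python3 - <<'E'
import numpy as np,cv2
from h import *
from scipy.spatial.transform import Rotation as Ro
np.set_printoptions(precision=4,suppress=True)
w=[0.586,-0.586,0.396,-0.396];M=Ro.from_quat(w[1:]+w[:1]).as_matrix();print("tool axes cols\n",M)
for n,(v0,v1,u0,u1) in (("top",(190,285,165,275)),("scene",(285,405,165,305))):
    c=np.load(n+"0.npz");X=cloud(c)[v0:v1,u0:u1];h=X[...,2]
    A=np.deg2rad(-5.1);ex=np.array([np.cos(A),np.sin(A)]);ey=np.array([-np.sin(A),np.cos(A)])
    S=np.stack([X[...,:2]@ex,X[...,:2]@ey,h],-1)
    def rep(nm,m):
        p=S[m];lo,hi=np.percentile(p,2,0) if 0 else np.percentile(p,[2,98],0);print(n,nm,len(p),lo,hi,(lo+hi)/2, "world",((lo+hi)/2)[:2]@np.array([ex,ey]))
    lid=(h>.055)&(h<.07); rep("lid",lid)
    dark=c["frame"][v0:v1,u0:u1].max(-1)<50
    rep("tab",(h>.093)&(h<.11)&(X[...,1]>.22)&dark)
    rep("tabtop",(h>.100)&(h<.11)&(X[...,1]>.22))
    front=np.percentile(S[lid][:,0],2)
    rep("lever",(h>.07)&(h<.095)&(S[...,0]<front-.003)&(X[...,1]<.22))
    # pixel table for lever
    m=(h>.074)&(S[...,0]<front+.03)&(X[...,1]<.21); print(S[m][::6][:40] if n=="top" else "")
E
```

```text
tool axes cols
 [[ 0.373   0.      0.9278]
 [-0.9278  0.      0.373 ]
 [ 0.     -1.      0.    ]]
top lid 4077 [0.469  0.1866 0.0579] [0.5927 0.3485 0.069 ] [0.5308 0.2675 0.0635] world [0.5525 0.2193]
top tab 75 [0.4795 0.28   0.0952] [0.4926 0.3065 0.1043] [0.4861 0.2933 0.0998] world [0.5102 0.2489]
top tabtop 67 [0.4797 0.2807 0.1001] [0.4927 0.3066 0.1048] [0.4862 0.2936 0.1025] world [0.5103 0.2493]
top lever 127 [0.4369 0.2305 0.0738] [0.4655 0.2464 0.0861] [0.4512 0.2384 0.0799] world [0.4706 0.1974]
[[0.3369 0.0045 1.0714]
 [0.3369 0.0045 1.0714]
 [0.3369 0.0045 1.0714]
 [0.3369 0.0045 1.0714]
 [0.4977 0.2397 0.0841]
 [0.3369 0.0045 1.0714]
 [0.4963 0.2354 0.0832]
 [0.491  0.2498 0.09  ]
 [0.4924 0.2373 0.0912]
 [0.4884 0.2511 0.0918]
 [0.4906 0.2397 0.0881]
 [0.4866 0.2536 0.0883]
 [0.4879 0.241  0.0899]
 [0.4911 0.2309 0.0802]
 [0.4853 0.2445 0.0905]
 [0.4884 0.2346 0.0803]
 [0.4826 0.2457 0.0925]
 [0.4847 0.2342 0.0896]
 [0.4808 0.2458 0.0908]
 [0.483  0.2345 0.0866]
 [0.4805 0.2409 0.0841]
 [0.4781 0.2449 0.0829]
 [0.4795 0.2322 0.0844]
 [0.4767 0.2357 0.0855]
 [0.4742 0.2471 0.0794]
 [0.4751 0.2336 0.0845]
 [0.4725 0.2424 0.0801]
 [0.4749 0.2314 0.0745]
 [0.4709 0.2352 0.0829]
 [0.4677 0.2455 0.0813]
 [0.4695 0.2336 0.0797]
 [0.4662 0.2385 0.0834]
 [0.4637 0.2424 0.0828]
 [0.4656 0.2308 0.0798]
 [0.4627 0.2365 0.0801]
 [0.4598 0.2423 0.0803]
 [0.4619 0.2308 0.0767]
 [0.4585 0.2355 0.0811]
 [0.4548 0.2423 0.0855]
 [0.4566 0.2305 0.0838]]
scene lid 3985 [0.4646 0.1913 0.0564] [0.5882 0.3539 0.0695] [0.5264 0.2726 0.063 ] world [0.5485 0.2247]
scene tab 127 [0.4761 0.2818 0.0932] [0.4896 0.3086 0.1042] [0.4829 0.2952 0.0987] world [0.5072 0.2511]
scene tabtop 108 [0.4771 0.2819 0.1003] [0.491  0.3084 0.1057] [0.4841 0.2951 0.103 ] world [0.5084 0.2509]
scene lever 185 [0.4339 0.2317 0.0738] [0.4611 0.2479 0.0877] [0.4475 0.2398 0.0808] world [0.467  0.1991]
```

```bash
python3 -m pendant '0 -7 0 0 0 0 8.5;0 -7 0 0 0 0 8.5;0 -7 0 0 0 0 8.5;0 -7 0 0 0 0 8.5;0 -7 0 0 0 0 8.5;0 -7 0 0 0 0 8.5;0 -7 0 0 0 0 8.5;0 -7 0 0 0 0 8.5;0 -7 0 0 0 0 8.5' 20
python3 -m pendant '0 0 0 1.2 0 3.9 5;0 0 0 1.2 0 3.9 5;0 0 0 1.2 0 3.9 5;0 0 0 1.2 0 3.9 5;0 0 0 1.2 0 3.9 5;0 0 0 1.2 0 3.9 5;0 0 0 1.2 0 3.9 5;0 0 0 1.2 0 3.9 5;0 0 0 1.2 0 3.9 5;0 0 0 1.2 0 3.9 5'
cat >> h.py <<'E'
from scipy.spatial.transform import Rotation as Ro
def tgt(cx,cy,z):
    from cell import read_state
    s=read_state();w=s["ee_rot"];M=Ro.from_quat([w[1],w[2],w[3],w[0]]).as_matrix()
    A=np.deg2rad(-5.1);ex=np.array([np.cos(A),np.sin(A),0]);ey=np.array([-np.sin(A),np.cos(A),0])
    W=cx*ex+cy*ey+np.array([0,0,z])
    np.set_printoptions(precision=4,suppress=True)
    p=np.array(s["eef_pos"])
    print("t",s["time"],"case pos",p@ex,p@ey,p[2],"shift cm",M.T@(W-p)*100,"F",np.array(s["ft_force"]),"open",s["opening"]);print(M)
    R=np.array([ex,ey,[0,0,1]]); print("axes in case\n",R@M)
E
python3 -c "
from h import *;tgt(.485,.2953,.15)"
```

```text
time: 0.85
eef_pos: [0.2049, -0.5103, 0.2309]
ee_rot: [0.707, -0.706, 0.03, -0.029]
ft_force: [-0.1, 1.0, 0.6]
opening: 0.995
time: 1.68
eef_pos: [0.3594, -0.1307, 0.2313]
ee_rot: [-0.706, 0.706, -0.032, 0.032]
ft_force: [1.1, -1.0, -0.4]
opening: 0.584
t 1.6833 case pos 0.3695496845402293 -0.09825085119513263 0.2313403133721101 shift cm [11.5134  8.1334 39.3645] F [ 1.0674 -0.9847 -0.3681] open 0.5842925862721396
[[ 0.996   0.0003  0.0896]
 [-0.0896 -0.0001  0.996 ]
 [ 0.0003 -1.     -0.0001]]
axes in case
 [[ 1.      0.0003  0.0008]
 [-0.0008 -0.0001  1.    ]
 [ 0.0003 -1.     -0.0001]]
```

```bash
python3 -m pendant '0 0 0 1.15 0 3.95 5;0 0 0 1.15 0 3.95 5;0 0 0 1.15 0 3.95 5;0 0 0 1.15 0 3.95 5;0 0 0 1.15 0 3.95 5;0 0 0 1.15 0 3.95 5;0 0 0 1.15 0 3.95 5;0 0 0 1.15 0 3.95 5;0 0 0 1.15 0 3.95 5;0 0 0 1.15 0 3.95 5'
python3 -m pendant '0 0 0 0 2 0 5;0 0 0 0 2 0 5;0 0 0 0 2 0 5;0 0 0 0 2 0 5;0 0 0 0 0 0 5'
python3 - <<'E'
from h import *
tgt(.485,.2953,.079)
from cell import capture
for n in ["scene","top","wrist"]:
    c=capture(n);f=c["frame"]
    if n=="scene": f=cv2.resize(f[200:410,160:440],None,fx=2.8,fy=2.8)
    if n=="top": f=cv2.resize(f[170:320,140:340],None,fx=4,fy=4)
    cv2.imwrite(f"pics/{n}1.png",f)
E
```

```text
time: 2.52
eef_pos: [0.5092, 0.2527, 0.2309]
ee_rot: [-0.706, 0.706, -0.032, 0.031]
ft_force: [0.8, -0.5, 0.5]
opening: 0.586
time: 2.93
eef_pos: [0.5074, 0.2499, 0.1472]
ee_rot: [-0.705, 0.707, -0.034, 0.029]
ft_force: [-1.3, 0.2, -0.4]
opening: 0.584
t 2.9333 case pos 0.4832249883756478 0.2940027769472438 0.1471822081485311 shift cm [0.2173 6.8166 0.1505] F [-1.277   0.1693 -0.3972] open 0.5837132984530283
[[ 0.996  -0.0061  0.0892]
 [-0.0892 -0.0025  0.996 ]
 [-0.0058 -1.     -0.003 ]]
axes in case
 [[ 1.     -0.0058  0.0003]
 [-0.0003 -0.003   1.    ]
 [-0.0058 -1.     -0.003 ]]
```

View pics/scene1.png

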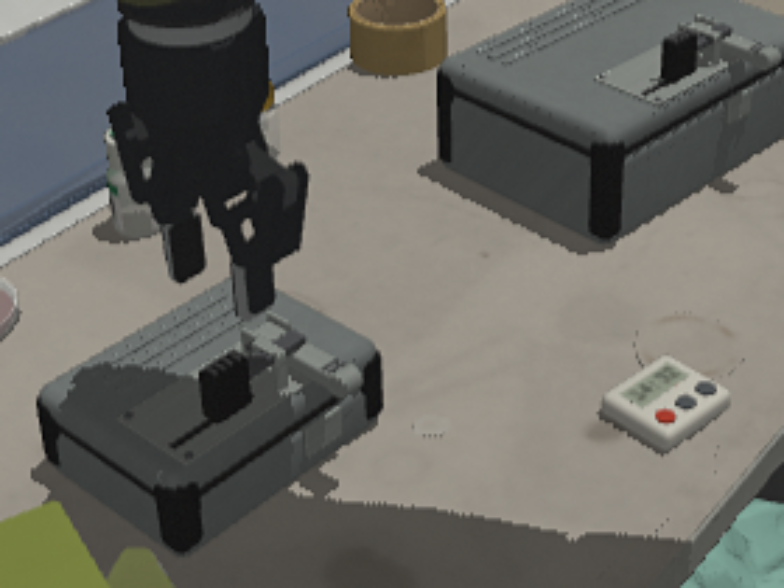

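View pics/wrist1.png

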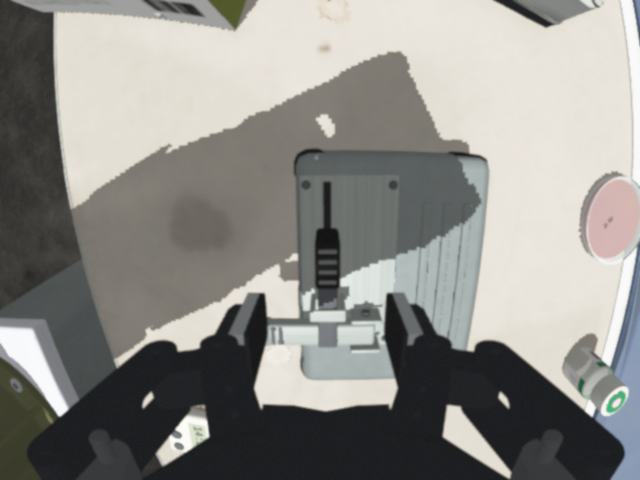

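The scene view shows the open jaws above the tab. In the wrist view the tab is at x≈327 px and the jaw centre at x≈326 px, so I'll descend.

```bash
python3 -m pendant '0 0 0 0.2 1.5 0.1 5;0 0 0 0 1.5 0 5;0 0 0 0 1.5 0 5;0 0 0 0 1.5 0 5;0 0 0 0 1 0 5;0 0 0 0 0 0 5;0 0 0 0 0 0 5'
python3 -c "
from h import *;tgt(.485,.2953,.077)"
```

```text
time: 3.67
eef_pos: [0.5115, 0.2514, 0.0821]
ee_rot: [0.707, -0.706, 0.031, -0.032]
ft_force: [-0.5, -0.1, 1.3]
opening: 0.585
t 3.6667 case pos 0.48715842927488706 0.29590712669255076 0.08213250518805314 shift cm [-0.2161  0.5131 -0.061 ] F [-0.5229 -0.0888  1.347 ] open 0.5853232191905371
[[ 0.996   0.0007  0.0894]
 [-0.0894  0.0003  0.996 ]
 [ 0.0006 -1.      0.0004]]
axes in case
 [[ 1.      0.0006  0.0005]
 [-0.0005  0.0004  1.    ]
 [ 0.0006 -1.      0.0004]]
```

```bash
python3 -m pendant '0 0 0 -0.2 0.45 0 5;0 0 0 0 0 0 5;0 0 0 0 0 0 0;0 0 0 0 0 0 0;0 0 0 0 0 0 0;0 0 0 0 0 0 0;0 0 0 0 0 0 0;0 0 0 0 0 0 0' 25
python3 - <<'E'
from h import *
tgt(.485,.2953,.077)
from cell import capture
f=capture("scene")["frame"]; cv2.imwrite("pics/scene2.png",cv2.resize(f[200:410,160:440],None,fx=2.8,fy=2.8))
E
```

```text
time: 4.33
eef_pos: [0.5099, 0.2515, 0.0773]
ee_rot: [0.707, -0.706, 0.031, -0.032]
ft_force: [5.8, -1.1, 2.2]
opening: 0.159
t 4.3333 case pos 0.485485560276723 0.2958474342042691 0.07732054334211838 shift cm [-0.0486  0.0319 -0.0548] F [ 5.7617 -1.1063  2.2487] open 0.1588499275238792
[[ 0.996   0.0018  0.0893]
 [-0.0893  0.0004  0.996 ]
 [ 0.0017 -1.      0.0006]]
axes in case
 [[ 1.      0.0017  0.0004]
 [-0.0004  0.0006  1.    ]
 [ 0.0017 -1.      0.0006]]
```

View pics/scene2.png

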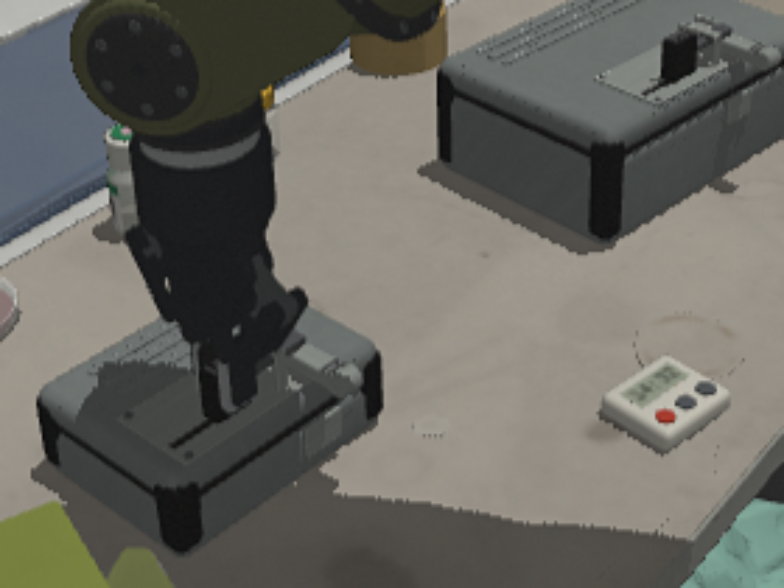

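The fingers stopped at about 13.5 mm on the tab, which is 14 mm thick. Now I'll slide it along the slot.

```bash
python3 -m pendant '0 0 0 0 0 0.4 0;0 0 0 0 0 0.4 0;0 0 0 0 0 0.4 0;0 0 0 0 0 0.4 0;0 0 0 0 0 0.4 0;0 0 0 0 0 0.4 0;0 0 0 0 0 0.2 0;0 0 0 0 0 0 0;0 0 0 0 0 0 0;0 0 0 0 0 0 0'
python3 -c "
from h import *;tgt(.485,.2953,.077)"
```

```text
time: 5.22
eef_pos: [0.5121, 0.2773, 0.0773]
ee_rot: [0.706, -0.706, 0.031, -0.032]
ft_force: [4.1, -2.8, 4.4]
opening: 0.161
t 5.2167 case pos 0.48540140144445215 0.3217133718793257 0.07732970076968321 shift cm [-0.0388  0.0322 -2.6414] F [ 4.1292 -2.793   4.3788] open 0.16116360480429298
[[ 0.996   0.0013  0.0894]
 [-0.0894  0.0001  0.996 ]
 [ 0.0013 -1.      0.0003]]
axes in case
 [[ 1.      0.0013  0.0005]
 [-0.0005  0.0003  1.    ]
 [ 0.0013 -1.      0.0003]]
```

```bash
python3 -m pendant '0 0 0 0 0 0 5;0 0 0 0 0 0 5;0 0 0 0 0 0 5;0 0 0 0 0 0 5;0 0 0 0 0 0 5;0 0 0 0 -2 0 5;0 0 0 0 -3 0 5;0 0 0 0 -3 0 5;0 0 0 0 -3 0 5;0 0 0 0 0 0 5'
python3 - <<'E'
from h import *
from cell import capture,read_state
tgt(.444,.2393,.2); print(np.array(read_state()["q"]))
c=capture("top");f=c["frame"];np.savez("top3.npz",**c); cv2.imwrite("pics/top3.png",cv2.resize(f[170:320,140:340],None,fx=4,fy=4))
f=capture("scene")["frame"]; cv2.imwrite("pics/scene3.png",cv2.resize(f[200:410,160:440],None,fx=2.8,fy=2.8))
E
```

```text
time: 6.05
eef_pos: [0.5132, 0.2782, 0.1929]
ee_rot: [0.708, -0.705, 0.029, -0.034]
ft_force: [0.6, 0.4, 1.0]
opening: 0.584
t 6.05 case pos 0.4863887788140937 0.322756916560992 0.19292560631219957 shift cm [-4.2305 -0.7751 -8.3439] F [0.6127 0.4034 1.0039] open 0.5843066615876638
[[ 0.996   0.0077  0.0892]
 [-0.0893  0.0037  0.996 ]
 [ 0.0074 -1.      0.0044]]
axes in case
 [[ 1.      0.0074  0.0003]
 [-0.0004  0.0044  1.    ]
 [ 0.0074 -1.      0.0044]]
[0.4341 0.4023 1.4745 0.0001 1.2562 0.5234]
```

View pics/scene3.png

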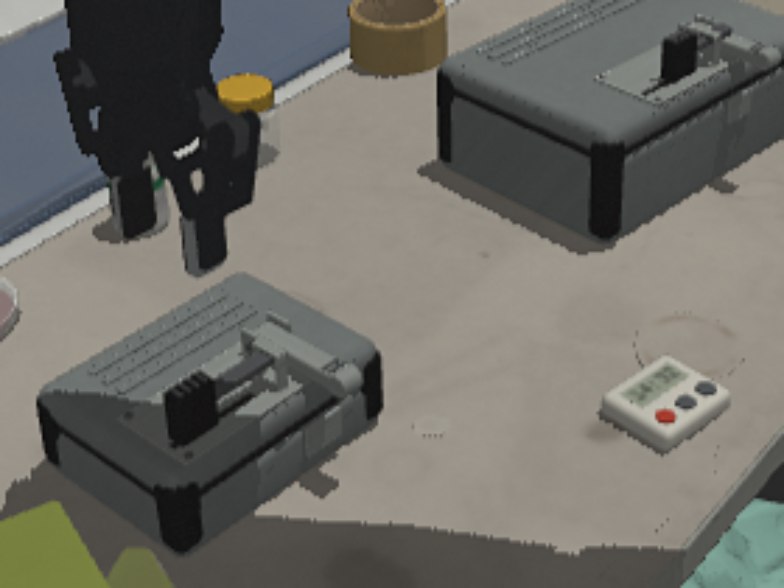

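The scene view shows the tab at the far end of its slot (crop 190,405) with the bolt clear of the lever. Next I'll turn the jaws to close along the case's y axis.

```bash
python3 -m pendant '0 -7 0 -1 0 0 4;0 -7 0 0 0 0 4;0 -7 0 0 0 0 4;0 -7 0 0 0 0 4;0 -7 0 0 0 0 4;0 -7 0 0 0 0 4;0 -7 0 0 0 0 4;0 -7 0 0 0 0 4;0 -7 0 0 0 0 4;0 -7 0 0 0 0 4'
python3 -m pendant '0 -7 0 0 0 0 4;0 -7 0 0 0 0 4;0 -6 0 0 0 0 4;-5 0 0 0 0 0 4;-5 0 0 0 0 0 4;-5 0 0 0 0 0 4;0 0 0 0 0 0 4'
python3 -c "
from h import *;tgt(.4464,.2393,.15)"
```

```text
time: 6.98
eef_pos: [0.501, 0.278, 0.1851]
ee_rot: [0.596, -0.595, -0.38, 0.382]
ft_force: [0.1, 0.0, 0.5]
opening: 0.468
time: 7.57
eef_pos: [0.4998, 0.2783, 0.185]
ee_rot: [-0.448, 0.586, 0.536, -0.411]
ft_force: [0.1, 0.2, 0.1]
opening: 0.469
t 7.5667 case pos 0.47305705579936597 0.3216035267189173 0.18500509098287432 shift cm [-8.2217  2.697   3.4969] F [0.1193 0.1904 0.1438] open 0.469442069417265
[[ 0.0877  0.2589 -0.9619]
 [ 0.9961 -0.0243  0.0843]
 [-0.0016 -0.9656 -0.26  ]]
axes in case
 [[-0.0012  0.26   -0.9656]
 [ 1.     -0.0012 -0.0015]
 [-0.0016 -0.9656 -0.26  ]]
```

```bash
python3 -m pendant '0 0 0 -2.75 0 1.2 4;0 0 0 -2.75 0 1.2 4;0 0 0 -2.75 0 1.1 4;0 0 0 0 1.3 0 4;0 0 0 0 1.4 0 4;0 0 0 0 0 0 4;0 0 0 0 0 0 4'
python3 - <<'E'
from h import *
from cell import capture
tgt(.4464,.2393,.0636)
f=capture("wrist")["frame"]; cv2.imwrite("pics/wrist4.png",f)
f=capture("scene")["frame"]; cv2.imwrite("pics/scene4.png",cv2.resize(f[200:410,160:440],None,fx=2.8,fy=2.8))
E
```

```text
time: 8.15
eef_pos: [0.4673, 0.1982, 0.1508]
ee_rot: [-0.45, 0.585, 0.534, -0.412]
ft_force: [-0.1, -0.2, 0.6]
opening: 0.472
t 8.15 case pos 0.4477866880882647 0.23898552746782922 0.15084878513863614 shift cm [0.0396 8.4    2.3627] F [-0.1172 -0.1748  0.6475] open 0.47175295691821173
[[ 0.0899  0.2543 -0.9629]
 [ 0.996  -0.0239  0.0866]
 [-0.001  -0.9668 -0.2554]]
axes in case
 [[ 0.001   0.2554 -0.9668]
 [ 1.     -0.0012  0.0007]
 [-0.001  -0.9668 -0.2554]]
```

View pics/scene4.png

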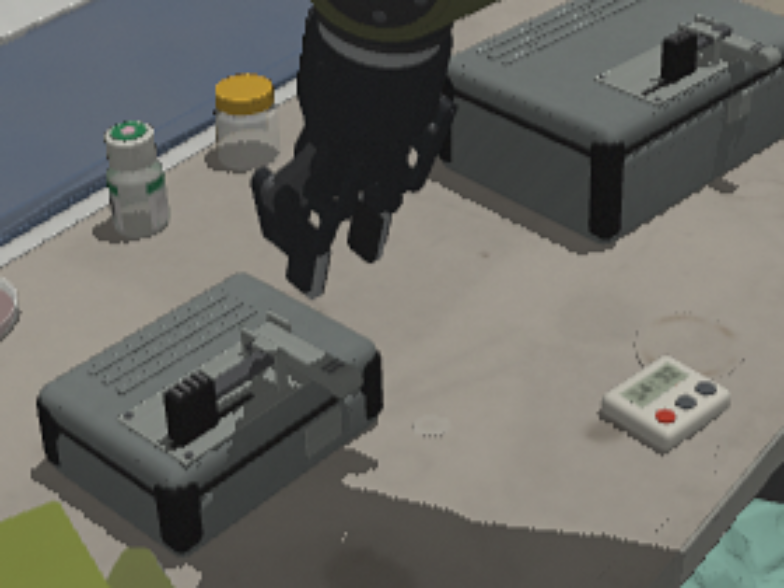

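View pics/wrist4.png

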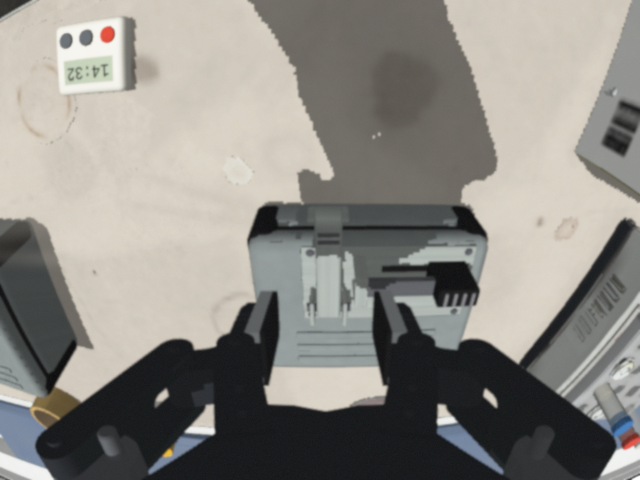

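The wrist view shows the lever at x≈329 px, close to the jaw midline at about 325 px. I'll descend along the tool axis.

```bash
python3 -m pendant '0 0 0 0 0 1.2 4;0 0 0 0 0 1.15 4;0 0 0 0 2 0 4;0 0 0 0 2 0 4;0 0 0 0 1.5 0 4;0 0 0 0 1.5 0 4;0 0 0 0 1 0 4;0 0 0 0 0 0 4;0 0 0 0 0 0 4'
python3 -c "
from h import *;tgt(.4464,.2393,.0636)"
```

```text
time: 9.0
eef_pos: [0.4655, 0.1988, 0.0685]
ee_rot: [-0.449, 0.585, 0.535, -0.411]
ft_force: [0.6, 0.2, 0.7]
opening: 0.469
t 9.0 case pos 0.445999982237933 0.23939311038992767 0.06853595178383115 shift cm [-0.0092  0.4872  0.0889] F [0.6123 0.2289 0.7491] open 0.46888725938252623
[[ 0.0893  0.2573 -0.9622]
 [ 0.996  -0.0233  0.0862]
 [-0.0002 -0.9661 -0.2583]]
axes in case
 [[ 0.0004  0.2583 -0.9661]
 [ 1.     -0.0003  0.0003]
 [-0.0002 -0.9661 -0.2583]]
```

```bash
python3 -m pendant '0 0 0 0 0.45 0.1 4;0 0 0 0 0 0 4;0 0 0 0 0 0 0;0 0 0 0 0 0 0;0 0 0 0 0 0 0;0 0 0 0 0 0 0;0 0 0 0 0 0 0' 20
python3 - <<'E'
from h import *
from cell import capture
tgt(.4464,.2393,.0636)
f=capture("wrist")["frame"]; cv2.imwrite("pics/wrist5.png",f)
f=capture("scene")["frame"]; cv2.imwrite("pics/scene5.png",cv2.resize(f[200:410,160:440],None,fx=2.8,fy=2.8))
E
```

```text
time: 9.58
eef_pos: [0.4658, 0.1995, 0.0642]
ee_rot: [-0.449, 0.585, 0.536, -0.41]
ft_force: [-1.7, 6.8, -0.3]
opening: 0.184
t 9.5833 case pos 0.4462098842740777 0.24006794730002695 0.0641583596196075 shift cm [-0.0769  0.0588 -0.0039] F [-1.6931  6.8372 -0.3396] open 0.18412859465721595
[[ 0.0887  0.2588 -0.9619]
 [ 0.9961 -0.0217  0.086 ]
 [ 0.0014 -0.9657 -0.2597]]
axes in case
 [[-0.0002  0.2597 -0.9657]
 [ 1.      0.0013  0.0002]
 [ 0.0014 -0.9657 -0.2597]]
```

View pics/scene5.png

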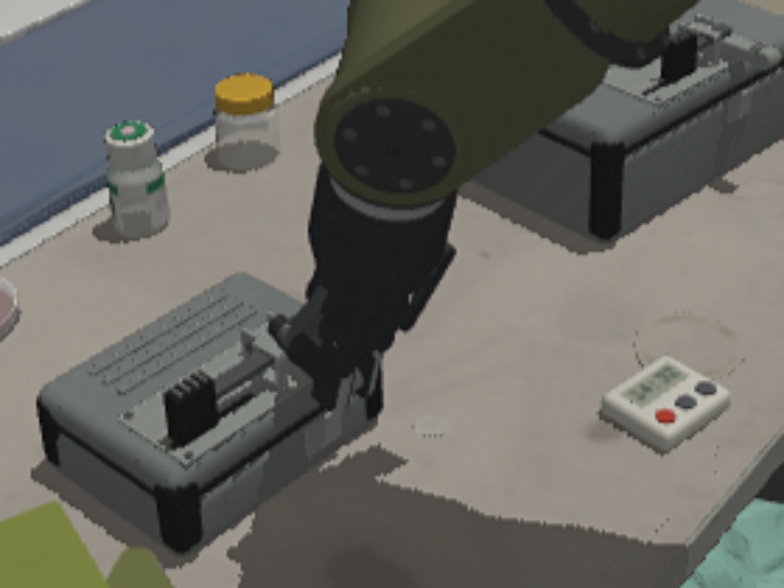

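```bash
python3 - <<'E'
import numpy as np
H=np.array([.510,.077]);t0=np.array([.4462,.0642]);f=np.deg2rad(15)
yv=lambda p:np.array([np.sin(p),-np.cos(p)]); zv=lambda p:np.array([-np.cos(p),-np.sin(p)])
P0=t0-.017*yv(f);d=P0-H;print(P0)
prev=t0
for k in range(1,17):
    th=np.deg2rad(5*k);c,s=np.cos(th),np.sin(th)
    # front end (-x) goes up: (-1,0)->(-c,+s)
    P=H+np.array([c*d[0]+s*d[1], -s*d[0]+c*d[1]])
    p=f-th/3;T=P+.017*yv(p);D=(T-prev)*100;pm=p+np.deg2rad(.8)
    print(5*k,"y %.2f z %.2f"%(D@yv(pm),D@zv(pm)),T);prev=T
E
```

```text
[0.44180008 0.08062074]
5 y -0.56 z -0.15 [0.44629564 0.07000921]
10 y -0.55 z -0.18 [0.44690262 0.07575973]
15 y -0.53 z -0.21 [0.44801307 0.08140707]
20 y -0.52 z -0.25 [0.44961524 0.08690762]
25 y -0.50 z -0.28 [0.45169365 0.09221899]
30 y -0.48 z -0.30 [0.45422915 0.0973003 ]
35 y -0.46 z -0.33 [0.45719913 0.10211257]
40 y -0.44 z -0.36 [0.46057763 0.1066189 ]
45 y -0.41 z -0.38 [0.46433562 0.11078488]
50 y -0.39 z -0.40 [0.46844114 0.11457873]
55 y -0.36 z -0.43 [0.4728596  0.11797164]
60 y -0.33 z -0.45 [0.47755404 0.12093793]
65 y -0.30 z -0.46 [0.48248539 0.12345526]
70 y -0.27 z -0.48 [0.48761279 0.12550482]
75 y -0.24 z -0.50 [0.49289391 0.12707145]
80 y -0.21 z -0.51 [0.49828524 0.12814376]
```

```bash
python3 -m pendant '1.67 0 0 0 -0.56 -0.15 0;1.67 0 0 0 -0.55 -0.18 0;1.67 0 0 0 -0.53 -0.21 0;1.67 0 0 0 -0.52 -0.25 0;0 0 0 0 0 0 0;0 0 0 0 0 0 0'
python3 - <<'E'
from h import *
from cell import capture
tgt(.4496,.24,.0869)
f=capture("scene")["frame"]; cv2.imwrite("pics/scene6.png",cv2.resize(f[200:410,160:440],None,fx=2.8,fy=2.8))
E
```

```text
time: 10.18
eef_pos: [0.4687, 0.1993, 0.0871]
ee_rot: [-0.483, 0.558, 0.511, -0.441]
ft_force: [-3.6, 7.8, 2.6]
opening: 0.181
t 10.1833 case pos 0.44917843181118033 0.24014877575090404 0.08706691407227972 shift cm [-0.0149  0.0226 -0.0393] F [-3.5877  7.7843  2.6095] open 0.18072765688673936
[[ 0.0891  0.1444 -0.9855]
 [ 0.996  -0.0113  0.0884]
 [ 0.0017 -0.9894 -0.1449]]
axes in case
 [[ 0.0002  0.1449 -0.9894]
 [ 1.      0.0016  0.0004]
 [ 0.0017 -0.9894 -0.1449]]
```

View pics/scene6.png

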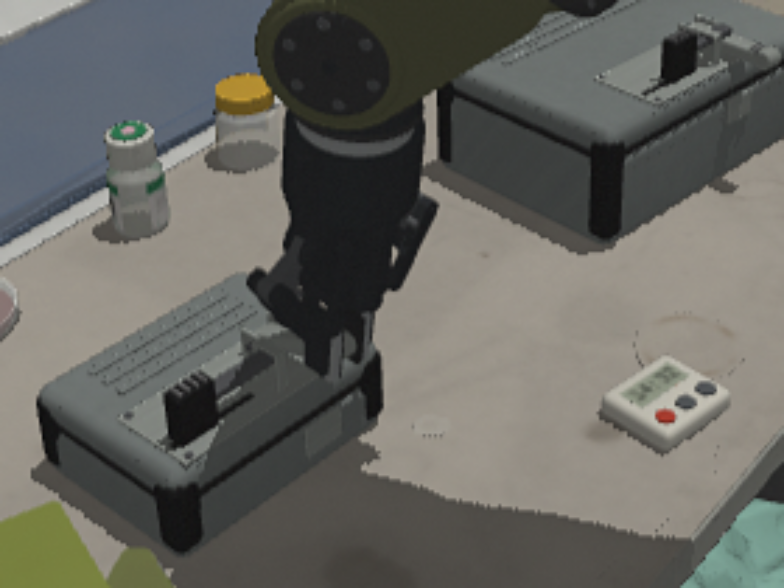

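The lever is following and the forces are small, so I'll carry on along the arc.

```bash
python3 -m pendant '1.67 0 0 0 -0.50 -0.28 0;1.67 0 0 0 -0.48 -0.30 0;1.67 0 0 0 -0.46 -0.33 0;1.67 0 0 0 -0.44 -0.36 0;1.67 0 0 0 -0.41 -0.38 0;1.67 0 0 0 -0.39 -0.40 0;0 0 0 0 0 0 0;0 0 0 0 0 0 0'
python3 -c "
from h import *;tgt(.4684,.24,.1146)"
python3 -m pendant '1.67 0 0 0 -0.36 -0.43 0;1.67 0 0 0 -0.33 -0.45 0;1.67 0 0 0 -0.30 -0.46 0;1.67 0 0 0 -0.27 -0.48 0;1.67 0 0 0 -0.24 -0.50 0;0 0 0 0 0 0 0;0 0 0 0 0 0 0;0 0 0 0 0 0 0'
python3 - <<'E'
from h import *
from cell import capture
tgt(.4929,.24,.1271)
f=capture("scene")["frame"]; cv2.imwrite("pics/scene7.png",cv2.resize(f[200:410,160:440],None,fx=2.8,fy=2.8))
cv2.imwrite("pics/wrist7.png",capture("wrist")["frame"])
E
```

```text
time: 10.9
eef_pos: [0.4871, 0.1977, 0.1152]
ee_rot: [0.53, -0.514, -0.471, 0.484]
ft_force: [-3.3, 7.9, 3.8]
opening: 0.183
t 10.9 case pos 0.46762824281489107 0.24023363411489815 0.11522486122940459 shift cm [-0.0235  0.0601 -0.079 ] F [-3.2917  7.9441  3.8424] open 0.18317522394386923
[[ 0.0891 -0.0294 -0.9956]
 [ 0.996   0.0045  0.0891]
 [ 0.0019 -0.9996  0.0296]]
axes in case
 [[ 0.0003 -0.0296 -0.9996]
 [ 1.      0.0019  0.0002]
 [ 0.0019 -0.9996  0.0296]]
time: 11.57
eef_pos: [0.5114, 0.1956, 0.1281]
ee_rot: [0.566, -0.474, -0.434, 0.516]
ft_force: [-0.8, 7.0, 4.3]
opening: 0.182
t 11.5667 case pos 0.4920074574317719 0.24032057081762467 0.12812992503283352 shift cm [-0.0323  0.0859 -0.1058] F [-0.7975  7.0261  4.2773] open 0.18183062799781302
[[ 0.089  -0.1728 -0.9809]
 [ 0.996   0.0176  0.0873]
 [ 0.0021 -0.9848  0.1736]]
axes in case
 [[ 0.0001 -0.1736 -0.9848]
 [ 1.      0.0021 -0.0003]
 [ 0.0021 -0.9848  0.1736]]
```

View pics/scene7.png

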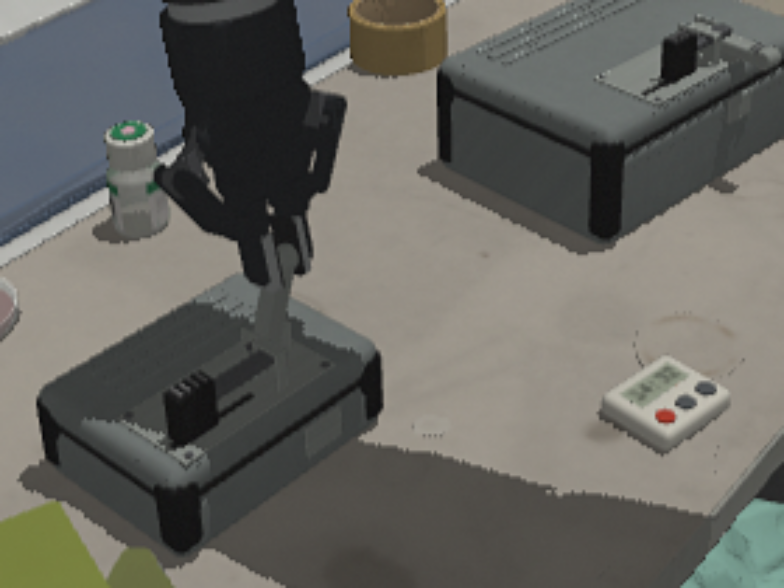

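View pics/wrist7.png

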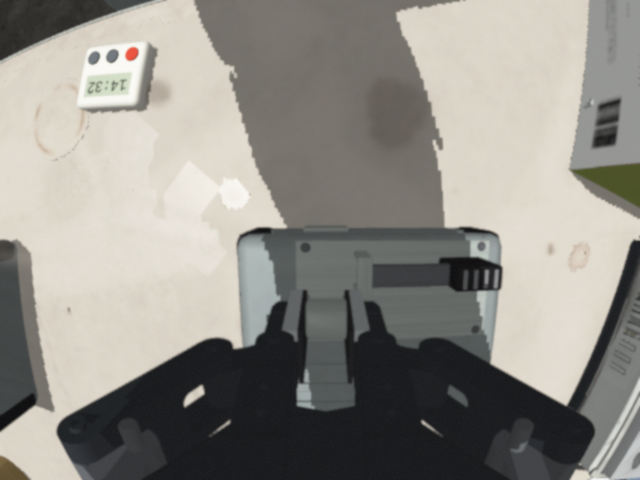

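The lever stands steeply between the pads. Now I'll release it and back straight out.

```bash
python3 -m pendant '0 0 0 0 0 0 5;0 0 0 0 0 0 5;0 0 0 0 0 0 5;0 0 0 0 0 0 5;0 0 0 0 0 0 5;0 0 0 0 -2 0 5;0 0 0 0 -3 0 5;0 0 0 0 -3 0 5;0 0 0 0 -3 0 5;0 0 0 0 -3 0 5'
python3 -m pendant '0 0 0 -4 0 0 5;0 0 0 -4 0 0 5;0 0 0 -4 0 0 5;0 0 0 -4 0 0 5;0 0 0 -4 0 0 5;0 0 0 0 0 0 5;0 0 0 0 0 0 5;0 0 0 0 0 0 5'
python3 - <<'E'
from h import *
from cell import capture
tgt(.4929,.24,.1271)
A=np.deg2rad(-5.1);ex=np.array([np.cos(A),np.sin(A)]);ey=np.array([-np.sin(A),np.cos(A)])
for n in("scene","top"):
    c=capture(n);f=c["frame"]
    if n=="scene":cv2.imwrite("pics/scene8.png",cv2.resize(f[200:410,160:440],None,fx=2.8,fy=2.8))
    X=cloud(c);S=np.concatenate([X[...,:2]@np.array([ex,ey]).T,X[...,2:]],-1)
    m=(abs(S[...,1]-.2393)<.012)&(S[...,0]>.42)&(S[...,0]<.56)&(S[...,2]>.095)&(S[...,2]<.17)
    p=S[m];print(n,len(p))
    for z in np.arange(.095,.17,.01):
        q=p[(p[:,2]>=z)&(p[:,2]<z+.01)]
        if len(q):print(round(z,3),len(q),q.min(0),q.max(0))
    t=S[(S[...,2]>.098)&(S[...,2]<.108)&(S[...,1]>.27)&(S[...,1]<.36)&(S[...,0]>.46)&(S[...,0]<.51)];print("tab",np.percentile(t,[2,98],axis=0))
E
```

```text
time: 12.5
eef_pos: [0.5356, 0.1922, 0.2667]
ee_rot: [0.566, -0.474, -0.433, 0.517]
ft_force: [0.2, 0.1, -0.5]
opening: 0.584
time: 13.17
eef_pos: [0.5177, -0.0067, 0.2652]
ee_rot: [0.566, -0.474, -0.433, 0.517]
ft_force: [0.0, -0.4, -0.7]
opening: 0.587
t 13.1667 case pos 0.5162542390912784 0.039388136861355345 0.2651970809722948 shift cm [20.0562 14.0127 -0.0925] F [ 0.0104 -0.3854 -0.657 ] open 0.5865048636404572
[[ 0.0898 -0.1738 -0.9807]
 [ 0.996   0.0159  0.0884]
 [ 0.0002 -0.9847  0.1745]]
axes in case
 [[ 0.0009 -0.1745 -0.9847]
 [ 1.      0.0004  0.0009]
 [ 0.0002 -0.9847  0.1745]]
scene 304
0.095 46 [0.4956 0.2318 0.095 ] [0.5099 0.2491 0.1048]
0.105 47 [0.4927 0.2333 0.1051] [0.5071 0.2483 0.1146]
0.115 47 [0.4902 0.2318 0.1153] [0.5023 0.2488 0.1248]
0.125 45 [0.4863 0.2322 0.1251] [0.499  0.2477 0.1349]
0.135 48 [0.4823 0.2297 0.1351] [0.4983 0.2478 0.1449]
0.145 71 [0.4813 0.2312 0.145 ] [0.4989 0.2479 0.1526]
tab [[0.4764 0.3077 0.099 ]
 [0.4908 0.3339 0.1047]]
top 116
0.095 12 [0.5006 0.231  0.0958] [0.5125 0.2447 0.1026]
0.105 9 [0.4987 0.2309 0.1063] [0.5089 0.2375 0.1125]
0.115 12 [0.4933 0.2306 0.1156] [0.5058 0.2395 0.125 ]
0.125 9 [0.4926 0.2305 0.126 ] [0.5039 0.2417 0.1344]
0.135 20 [0.4851 0.2306 0.1372] [0.5005 0.2475 0.1449]
0.145 54 [0.4853 0.2308 0.145 ] [0.4986 0.247  0.152 ]
tab [[0.4802 0.3059 0.0981]
 [0.4931 0.3324 0.1037]]
```

View pics/scene8.png

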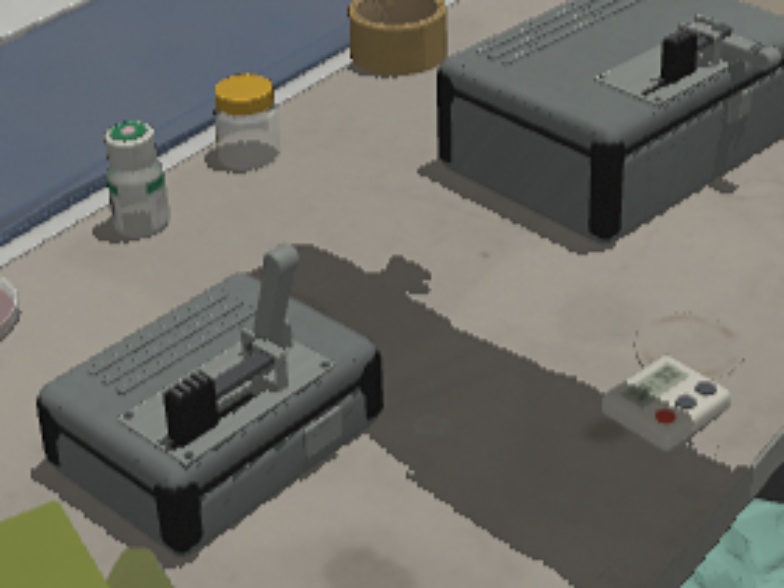

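```bash
python3 -c "
from cell import close_job;print(close_job())"
```

```text
the job is handed in; nothing more can be done
None
```

I undid the small case's catch and handed the job in at about 13 s of the 38 s allowed; the hand-in gave no verdict.

- **What I did:** I pinched the safety tab across x and slid it to the end of its slot. I then gripped the lever's front end, swung it up along its arc, opened the gripper and moved the arm about 0.2 m away.
- **Last checks:** In both camera views the tab had moved about 25–26 mm along its slot. From its slope in the point cloud, the lever stands at about 73°. After I let go, the wrist force was close to zero (under 1 N) and the gripper was clear of everything. No check failed or disagreed. I took no second picture to confirm the lever was at rest.

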